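# Draw the brazed pot lug from its cooling stand

## Robot

A 6-joint arm with a two-finger parallel gripper is mounted at the origin on the work surface. World frame = base frame: x ahead of the robot, y to its left, z up, the work surface at z = 0. Lengths are in m, angles in rad, forces in N, time in s.
With the tool pointing down it reaches from about 0.35 to 0.875 m from the base axis. Payload 4.2 kg.
Tool frame: the origin (TCP) lies on the centre line of the jaws, within the pads' length; the fingertips stand 8 mm ahead of it and the grasp point (between the pads) lies 11 mm behind it; z points along the fingers, y is the line along which they close (so a half turn about z gives the same grasp; the last joint's range is limited). The gripper opens to 87 mm and grips with 3 to 60 N. Pads are 19 mm wide; open, the fingers measure 117 mm over their backs; the gripper's body (75 mm by 190 mm) begins 51 mm behind the grasp point.
Start: joints at [1.465, 0.385, 0.008, 0, -1.194, -0.259], TCP at [0.223, 0.584, 0.231] pointing down, gripper open.
Joint ranges: [-3.14, 3.14], [-1.21, 2.06], [-1.07, 1.41], [-3.16, 2.05], [-2.99, -0.16], [-3.1, 3.1]. Speed limits (rad/s): [2.79, 2.79, 3.14, 3.14, 3.14, 3.14].

## Interface

Orientations are given as a 3x3 rotation matrix whose columns are the frame's x, y, z axes.
In Python, from station import sense, grab_frame, sign_off, recognise, place_of gives the robot as it stands.
- The arm moves only by the tool send_rows, never from a script. Its argument "targets" is a list of rows, each a list of 5 numbers: the shift along the world's x, y, z in m, then the turn about the world's z in degrees, then the closure in counts, from 0 (fully open) to 255 (shut). In form: [[dx, dy, dz, yaw, hand], ...]. A call has 1 to 12 rows; each row shifts and turns the commanded pose from where the row before left it; what a row does not reach is not made up. A row lasts 1/12 s, in which the tool goes at most 41.7 mm and 7.16 degrees, less where a joint would pass 70% of its speed; a pose out of reach is approached as far as the arm can. A call with a gripper value outside its range is refused whole. The fingers move at their own pace and stop on an object; "grip_force" is the grip in N (left out, the last holds). Time passes only in rows, so rows that do not move let the fingers close. It gives the time, the measured TCP pose, the force, the opening and the grip force at its end, in the units of the state.
- sense(): the state, without advancing time (a new reading comes with each control period).
- grab_frame(name): name is "scene" or "top"; returns a dict with "color" (400x640x3 uint8, red, green, blue), "vertical_fov" (degrees; the focal length in pixels is half the picture's height over the tangent of half this angle, whatever the lens; pixels are square), "cx", "cy" (the principal point, pixels), "R" (3x3) and "t" (3): a world point X has camera coordinates R X + t. Camera axes: x right, y down, z forward; pixel columns grow to the right and rows downward; lengths in m; the calibration is good to about 2 mm. A picture is of the moment at which its call begins. There is no depth.
- sign_off(): hands the job in; it is judged then, once.
Trained networks look in a picture, given as the dict that the camera call returned (one of the last four; its "shot" number tells which), for a name from the list of things; names that differ only in an ending like _2 or _b are one class to them, and where a whole thing is asked for, a point or a joint stands for the part that bears it (a point fixed in the world has none). Each returns a list of dicts, best first, with "p" (0 to 1); they miss things now and then, are a little off and sometimes report something else, mostly with a low value. They report only what shows in the picture. A call takes as long as a camera call. They do not tell look-alikes from the thing itself.
- recognise(picture, name): "box" ([left, top, right, bottom] in pixels, round what is visible of it).
- place_of(picture, name): "pixel" ([column, row] in pixels: a listed point, or the origin of a listed thing).
The state is a dict: "t": time; "joint_positions": joint angles; "qd": joint speeds; "tau": joint torques, N m; "position": TCP position; "tcp_rot": TCP orientation; "force": force on the tool from outside, world axes, zero at the start; "torque": the same for the moment, N m; "width": opening from 0.0 (shut) to 1.0 (fully open); "gripper_force": force on a finger pad.
Only numpy, scipy, OpenCV 4.12 (cv2) and the standard library are available. Lean on these libraries where they do the work, as an engineer would, in place of code of your own. Each camera call takes 0.05 s, during which the arm holds its last target. There are 200 camera calls.

## Task

Two flat brass pieces are held upright in the narrow gap of the small, light stand. Pull the round-topped pot lug straight up out of the gap by its exposed top edge and put it in the empty half of the steel tray. The stand must stay standing on the bench where it is, with the square-topped blank still in it, and the lug already in the other half of the tray stays in its half.

Things in the scene. Friction and masses are not known exactly. Their poses are not given: they have to be found in the camera images.
- lug_mid (a point): Centre (half-way up) of the brass pot lug to be moved: a flat upright plate 10 mm thick (x), 40 mm wide (y), 80 mm tall (z), 0.22 kg, its upper end a half circle of radius 20 mm with a dark eye (solid, flat faces). It starts in either bay of the stand's gap, upright, its y along the gap, bottom 12 mm above the bench, the top 30 mm exposed.
- blank_mid (a point): Centre (half-way up) of the square-topped brass blank, 10 mm thick (x), 40 mm wide (y), 70 mm tall (z), 0.22 kg, standing in the other bay with its top 20 mm exposed. It stays there.
- stand: Loose, light stand (about 0.5 kg), origin at the centre of its underside, z up. Wooden base 76 mm (x) by 150 mm (y) by 12 mm high; on it a dark steel back cheek and two sprung front cheeks. The vertical gap between them runs along the stand's y at x = 0 and is 10 mm wide while filled. Its two bays are centred at y = -36 and +36 mm.
- tray: Steel tray fixed to the bench, origin at the centre of its underside, 150 mm (x) by 250 mm (y), walls 28 mm high and 4 mm thick, floor 4 mm thick. A wall of the same height across the middle (at y = 0) divides it into two halves; the half on its +y side is empty, the one on its -y side holds a finished lug.
- tray_empty (a point): Centre of the inner floor of the tray's empty half (inside 142 mm in the tray's x by 119 mm in y); axes as the tray's.
- done_lug: Finished brass lug like the first, lying flat in the other half of the tray; origin under its middle, at the tray's floor.
- gap_top (a point): Middle of the gap at the height of the cheek tops, 62 mm above the bench; nothing of the stand is higher. Each sprung cheek pinches its piece with about 2 N, so pulling it out takes a few newtons beyond its weight, until its bottom passes the cheek tops, 50 mm up. A tilted or sideways pull drags or tips the stand.
Mind the look-alikes: they are no part of the job. What is shaped like the part that bears lug_mid but pink or red is not meant. What is shaped like the done_lug but white is not meant.

How it is judged:
On the way:
1. the lug is drawn up clear of the gap while the stand stays upright (z of lug_mid in the frame of stand above 0.105 m and angle between stand's own z axis and vertical below 0.15 rad), for 0.1 s.
At the end, for the whole second after the job is handed in: The lug rests in the tray's empty half in any pose, its centre inside that half and under 55 mm above the bench. The stand is level (0.06 rad), within 40 mm of its start, the blank in it (lifted under 13 mm). The other lug is still in its own half (y of lug_mid in the frame of tray between 0.008 and 0.119 m and x of lug_mid in the frame of tray between -0.069 and 0.069 m and height (world z) of lug_mid below 0.055 m and linear speed of lug below 0.03 m/s and angle between stand's own z axis and vertical below 0.06 rad and distance of stand from where it was at the start of the episode below 0.04 m and z of blank_mid in the frame of stand below 0.06 m and horizontal distance between blank_mid and stand below 0.06 m and y of done_lug in the frame of tray between -0.125 and -0.01 m and height (world z) of done_lug below 0.05 m); the robot touches nothing.
It fails at once if the stand is tipped by more than 0.25 rad (angle between stand's own z axis and vertical above 0.25 rad).
It fails at once if the stand is lifted off the bench by more than 15 mm (height (world z) of stand above 0.015 m).
It also fails if it takes over 48 s, if anything falls off the work surface, if the arm or the gripper's body presses on something with over 40 N, if the wrist force passes 120 N, or if a joint passes its speed limit or range.

## Working session

There is one attempt and no reset: what is moved stays moved. The work goes in short steps, Python scripts to look and compute and a tool call to move; the robot and the scene stay as the last step left them, time stands still between calls to the robot, and variables do not carry over. Pictures are saved under pics/ and viewed, at most 10 in all, crops included, and the job is handed in when it is done.

Besides the shell and the picture viewer there is one more tool, called after "Call:" by a JSON object that holds its "fn" and its "kwargs". send_rows: Moves the arm, as the interface text tells. Its arguments: {"type":"object","properties":{"targets":{"type":"array"},"grip_force":{"type":"number"}},"required":["targets"]}

```bash
mkdir -p pics; cat > h.py <<'E'
import numpy as np, cv2
from station import *
def K(p):
    f=200/np.tan(np.radians(p["vertical_fov"])/2); return f
def at_z(p,px,z):
    R=np.array(p["R"]);t=np.array(p["t"]);c=-R.T@t
    d=R.T@np.array([(px[0]-p["cx"])/K(p),(px[1]-p["cy"])/K(p),1.])
    return c+d*(z-c[2])/d[2]
def ray(p,px):
    R=np.array(p["R"]);t=np.array(p["t"]);c=-R.T@t
    d=R.T@np.array([(px[0]-p["cx"])/K(p),(px[1]-p["cy"])/K(p),1.]);return c,d/np.linalg.norm(d)
def tri(a,pa,b,pb):
    A=0;B=0
    for c,d in(ray(a,pa),ray(b,pb)):
        M=np.eye(3)-np.outer(d,d);A=A+M;B=B+M@c
    return np.linalg.solve(A,B)
def proj(p,X):
    q=np.array(p["R"])@np.array(X)+np.array(p["t"]);return [q[0]/q[2]*K(p)+p["cx"],q[1]/q[2]*K(p)+p["cy"]]
E
python3 - <<'E'
from h import *
np.set_printoptions(precision=3,suppress=True)
for n in("scene","top"):
    p=grab_frame(n);cv2.imwrite(f"pics/{n}0.png",p["color"][:,:,::-1])
    print(n,K(p),-np.array(p["R"]).T@np.array(p["t"]))
    for o,z in(("lug_mid",.052),("blank_mid",.047),("stand",0),("tray",0),("tray_empty",.004),("done_lug",.004),("gap_top",.062)):
        for d in place_of(p,o)[:3]: print(o,round(d["p"],2),np.round(d["pixel"],1),at_z(p,d["pixel"],z))
print(sense()["tcp_rot"])
E
```

```text
scene 361.6549932913078 [ 0.768 -0.07   0.67 ]
lug_mid 0.93 [199.8 190.5] [ 0.354 -0.188  0.052]
lug_mid 0.64 [265.7 219.2] [ 0.457 -0.081  0.052]
lug_mid 0.5 [209.7 235.6] [ 0.456 -0.187  0.052]
blank_mid 0.53 [181.4 259.1] [ 0.482 -0.245  0.047]
stand 0.68 [198.5 255.8] [ 0.464 -0.226  0.   ]
tray 0.88 [393.6 208.3] [0.493 0.176 0.   ]
tray_empty 0.84 [425.  197.9] [0.493 0.247 0.004]
done_lug 0.94 [370.4 210.3] [0.483 0.128 0.004]
gap_top 0.57 [191.6 244.2] [ 0.467 -0.219  0.062]
gap_top 0.19 [210.9 236. ] [ 0.462 -0.183  0.062]
top 402.8391152877576 [ 0.383 -0.004  0.953]
lug_mid 0.59 [374.  188.9] [ 0.447 -0.083  0.052]
lug_mid 0.53 [416.7 234.4] [ 0.346 -0.178  0.052]
lug_mid 0.47 [418.5 189.5] [ 0.446 -0.183  0.052]
blank_mid 0.4 [446.  170.1] [ 0.491 -0.246  0.047]
blank_mid 0.29 [438.2 171.3] [ 0.488 -0.228  0.047]
stand 0.77 [429.4 182.2] [ 0.468 -0.219  0.   ]
tray 0.85 [260.8 174.5] [0.483 0.181 0.   ]
tray_empty 0.72 [427.1 185.2] [ 0.46  -0.213  0.004]
tray_empty 0.58 [236.1 172.4] [0.487 0.239 0.004]
done_lug 0.65 [283.5 174.3] [0.484 0.127 0.004]
gap_top 0.74 [437.3 171.7] [ 0.486 -0.223  0.062]
[[ 0.934 -0.357  0.   ]
 [-0.357 -0.934  0.   ]
 [-0.    -0.    -1.   ]]
```

```bash
python3 - <<'E'
import cv2
a=cv2.imread("pics/scene0.png")[130:330,110:350];b=cv2.imread("pics/top0.png")[110:270,340:500]
cv2.imwrite("pics/a1.png",cv2.resize(a,None,fx=3,fy=3,interpolation=2)[:600,:720])
cv2.imwrite("pics/b1.png",cv2.resize(b,(600,600),interpolation=2))
E
```

```text
(no output)
```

View pics/scene0.png

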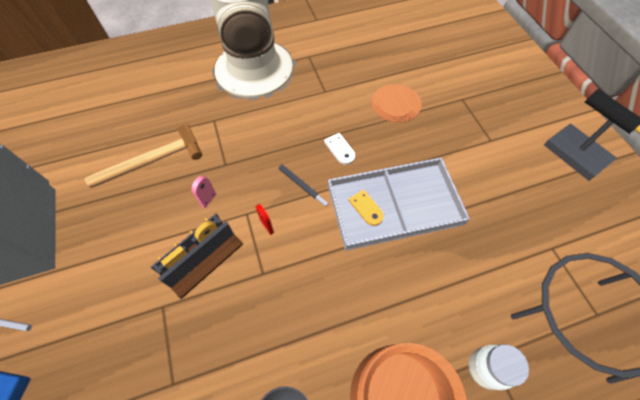

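View pics/a1.png

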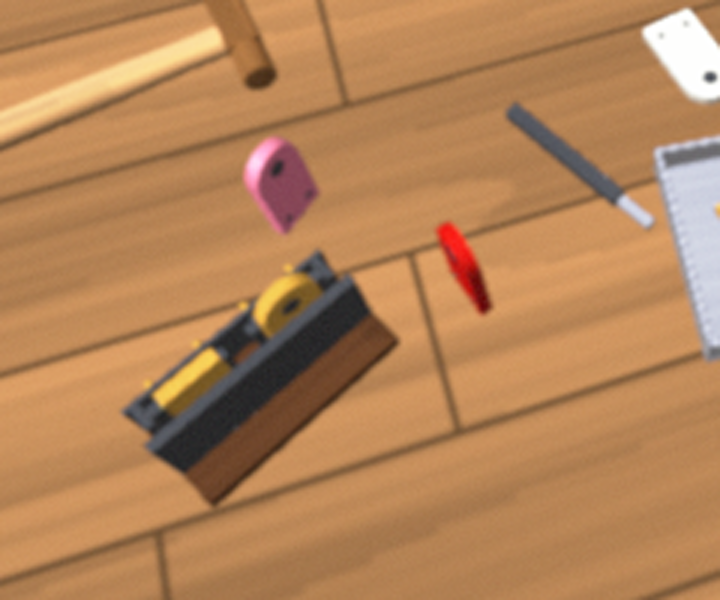

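View pics/b1.png

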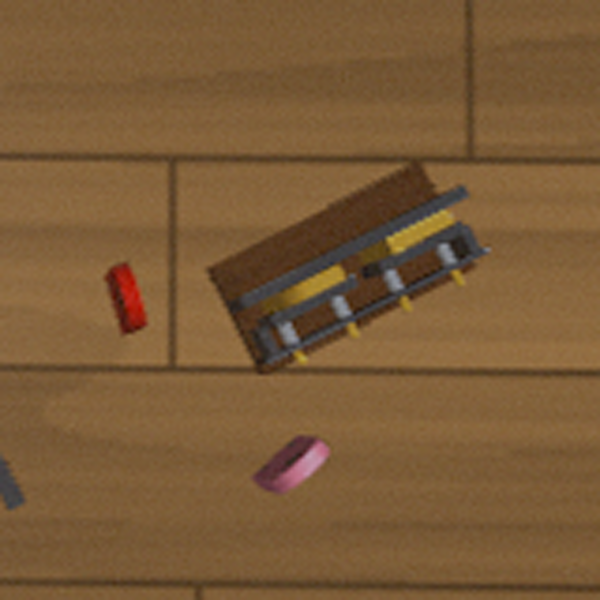

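The pictures show the round-topped brass lug in the stand's bay nearest the tray, at scene (207,230) and top (423,186). The blank is at scene (173,257) and top (452,172). Pink and red decoys stand nearby, and the tray's right half is empty. I'll fit the stand pose to the brass silhouettes.

```bash
cat > fit.py <<'E'
from h import *
from scipy.optimize import differential_evolution
np.set_printoptions(precision=4,suppress=True)
a=np.linspace(0,np.pi,15)
lug=np.array([(x,y,z) for x in(-.005,.005) for y,z in [(-.02,.064),(.02,.064)]+[(.02*np.cos(q),.072+.02*np.sin(q)) for q in a]])
bl=np.array([(x,y,z) for x in(-.005,.005) for y in(-.02,.02) for z in(.064,.082)])
S=4
def mask(p,box):
    im=cv2.resize(p["color"],None,fx=S,fy=S,interpolation=cv2.INTER_LINEAR)
    h=cv2.cvtColor(im,cv2.COLOR_RGB2HSV)
    m=cv2.inRange(h,(19,140,70),(32,255,255));k=np.zeros_like(m);x0,y0,x1,y1=[S*v for v in box];k[y0:y1,x0:x1]=m[y0:y1,x0:x1]
    k=cv2.morphologyEx(k,cv2.MORPH_OPEN,np.ones((13,13)))
    out=np.zeros_like(k);n,l,st,_=cv2.connectedComponentsWithStats(k)
    i=1+np.argmax(st[1:,4]); c,_=cv2.findContours((l==i).astype(np.uint8),0,2)
    cv2.fillConvexPoly(out,cv2.convexHull(np.vstack(c)),1);return out
def draw(p,X):
    u=np.array([proj(p,v) for v in X]);m=np.zeros((400*S,640*S),np.uint8)
    cv2.fillConvexPoly(m,cv2.convexHull(((u+.5)*S-.5).round().astype(np.int32)),1);return m
def iou(a,b): return (a&b).sum()/max(1,(a|b).sum())
def pose(X,q,dy=0):
    c,s=np.cos(q[2]),np.sin(q[2]);R=np.array([[c,-s,0],[s,c,0],[0,0,1]])
    return (X+[0,dy,0])@R.T+[q[0],q[1],0]
if __name__=="__main__":
    P={n:grab_frame(n) for n in("scene","top")}
    M={("scene","l"):mask(P["scene"],(192,217,220,246)),("scene","b"):mask(P["scene"],(158,243,190,270)),
       ("top","l"):mask(P["top"],(408,176,434,194)),("top","b"):mask(P["top"],(440,164,463,180))}
    for (n,o),m in M.items(): print(n,o,m.sum()/16,np.argwhere(m).mean(0)[::-1]/S)
    def run(keys):
        f=lambda q:-sum(iou(M[k],draw(P[k[0]],pose(lug if k[1]=="l" else bl,q,0 if k[1]=="l" else -.072))) for k in keys)/len(keys)
        r=differential_evolution(f,[(.43,.5),(-.21,-.16),(-.9,.1)],popsize=12,maxiter=30,seed=1,tol=1e-4,polish=False)
        print(keys,r.x,np.degrees(r.x[2]),-r.fun);return r.x
    al=list(M);q=run(al);run(al[:2]);run(al[2:])
    for n in P:
        im=cv2.resize(P[n]["color"][:,:,::-1],None,fx=S,fy=S)
        for X,d in((lug,0),(bl,-.072)):
            c,_=cv2.findContours(draw(P[n],pose(X,q,d)),0,2);cv2.drawContours(im,c,-1,(255,0,0),1)
        for k in M:
            if k[0]==n: c,_=cv2.findContours(M[k],0,2);cv2.drawContours(im,c,-1,(0,255,0),1)
        x,y=(140,205) if n=="scene" else (390,145)
        cv2.imwrite(f"pics/fit_{n}.png",im[y*S:(y+72)*S,x*S:(x+90)*S])
    cv2.imwrite("pics/fit.png",np.hstack([cv2.imread(f"pics/fit_{n}.png") for n in P]))
E
python3 fit.py
```

```text
scene l 192.5 [204.1663 229.3682]
scene b 218.0625 [173.7309 256.2998]
top l 88.1875 [422.7319 186.4144]
top b 86.1875 [450.6983 172.3798]
[('scene', 'l'), ('scene', 'b'), ('top', 'l'), ('top', 'b')] [ 0.4522 -0.1883  0.0992] 5.6848574208481875 0.30659293625957107
[('scene', 'l'), ('scene', 'b')] [ 0.4523 -0.189   0.0843] 4.831223920973989 0.3555994423791822
[('top', 'l'), ('top', 'b')] [ 0.4524 -0.1884  0.0996] 5.707102049892832 0.259765625
```

View pics/fit.png

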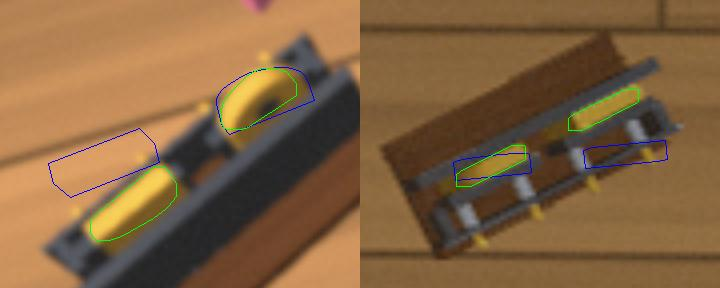

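The yaw range was wrong: the blank lies toward −y and +x of the lug, so yaw is around +27°. I'll refit with that range.

```bash
sed -i 's/(-.9,.1)/(.1,.9)/; s/(19,140,70)/(17,120,60)/' fit.py; python3 fit.py; python3 - <<'E'
from h import *
p=grab_frame("scene"); t=grab_frame("top")
for n in("tray","tray_empty"):
  print(n,[recognise(q,n)[:1] for q in(p,t)])
E
```

```text
scene l 290.3125 [204.7553 230.0972]
scene b 277.6875 [173.714  256.9788]
top l 116.4375 [421.3281 187.0745]
top b 111.0625 [450.7835 172.2624]
[('scene', 'l'), ('scene', 'b'), ('top', 'l'), ('top', 'b')] [ 0.4524 -0.1858  0.4687] 26.854191199594467 0.8655678058432387
[('scene', 'l'), ('scene', 'b')] [ 0.4527 -0.1883  0.4779] 27.381925027299072 0.8722963170014242
[('top', 'l'), ('top', 'b')] [ 0.4513 -0.184   0.4685] 26.84456389265867 0.881905782845834
tray [[{'box': [327.9, 159.2, 469.8, 251.9], 'p': 0.76}], [{'box': [198.6, 135.8, 319.3, 209.5], 'p': 0.85}]]
tray_empty [[{'box': [326.5, 154.9, 469.9, 252.1], 'p': 0.61}], [{'box': [200.6, 134.3, 315.2, 211.8], 'p': 0.9}]]
```

View pics/fit.png

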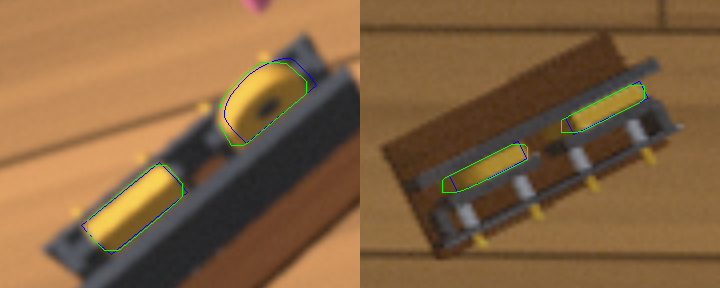

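The fit agrees with both views: the lug is centred at (0.452, -0.187) with yaw 27°. Next I go above it, turning the tool by −42°.

Call:
{"fn": "send_rows", "kwargs": {"targets": [[0.0095,-0.0321,-0.0034,-1.75,120],[0.0095,-0.0321,-0.0034,-1.75,120],[0.0095,-0.0321,-0.0034,-1.75,120],[0.0095,-0.0321,-0.0034,-1.75,120],[0.0095,-0.0321,-0.0034,-1.75,120],[0.0095,-0.0321,-0.0034,-1.75,120],[0.0095,-0.0321,-0.0034,-1.75,120],[0.0095,-0.0321,-0.0034,-1.75,120],[0.0095,-0.0321,-0.0034,-1.75,120],[0.0095,-0.0321,-0.0034,-1.75,120],[0.0095,-0.0321,-0.0034,-1.75,120],[0.0095,-0.0321,-0.0034,-1.75,120]], "grip_force": 30}}

```text
t: 2.3
position: [0.3371, 0.1972, 0.19]
tcp_rot: [[0.744, -0.668, 0.001], [-0.668, -0.744, 0.001], [-0.0, -0.001, -1.0]]
force: [0.7, 1.3, 0.4]
width: 0.529
gripper_force: 0.0
```

Call:
{"fn": "send_rows", "kwargs": {"targets": [[0.0095,-0.0321,-0.0034,-1.75,120],[0.0095,-0.0321,-0.0034,-1.75,120],[0.0095,-0.0321,-0.0034,-1.75,120],[0.0095,-0.0321,-0.0034,-1.75,120],[0.0095,-0.0321,-0.0034,-1.75,120],[0.0095,-0.0321,-0.0034,-1.75,120],[0.0095,-0.0321,-0.0034,-1.75,120],[0.0095,-0.0321,-0.0034,-1.75,120],[0.0095,-0.0321,-0.0034,-1.75,120],[0.0095,-0.0321,-0.0034,-1.75,120],[0.0095,-0.0321,-0.0034,-1.75,120],[0.0095,-0.0321,-0.0034,-1.75,120]]}}

```text
t: 3.3
position: [0.4513, -0.1884, 0.149]
tcp_rot: [[0.454, -0.891, 0.001], [-0.891, -0.454, -0.0], [0.0, -0.001, -1.0]]
force: [0.9, 0.1, 1.0]
width: 0.531
gripper_force: 0.0
```

Call:
{"fn": "send_rows", "kwargs": {"targets": [[0,0,0,0,120],[0,0,0,0,120],[0,0,0,0,120]]}}

```text
t: 3.55
position: [0.4506, -0.1865, 0.1488]
tcp_rot: [[0.455, -0.89, -0.001], [-0.89, -0.455, 0.0], [-0.0, 0.0, -1.0]]
force: [0.5, 1.0, 0.2]
width: 0.535
gripper_force: 0.0
```

```bash
python3 - <<'E'
from h import *
s=sense();print(s["t"],s["position"],s["tcp_rot"],s["width"],s["force"])
p=grab_frame("scene");cv2.imwrite("pics/over.png",cv2.resize(p["color"][130:330,110:350,::-1],(720,600)))
E
```

```text
3.55 [ 0.45055225 -0.18648565  0.14881023] [[ 4.55106345e-01 -8.90436909e-01 -5.71717249e-04]
 [-8.90436969e-01 -4.55106525e-01  2.32578497e-04]
 [-4.67288728e-04  4.03230225e-04 -9.99999810e-01]] 0.5351802907098975 [0.52849338 1.04217675 0.2255129 ]
```

View pics/over.png

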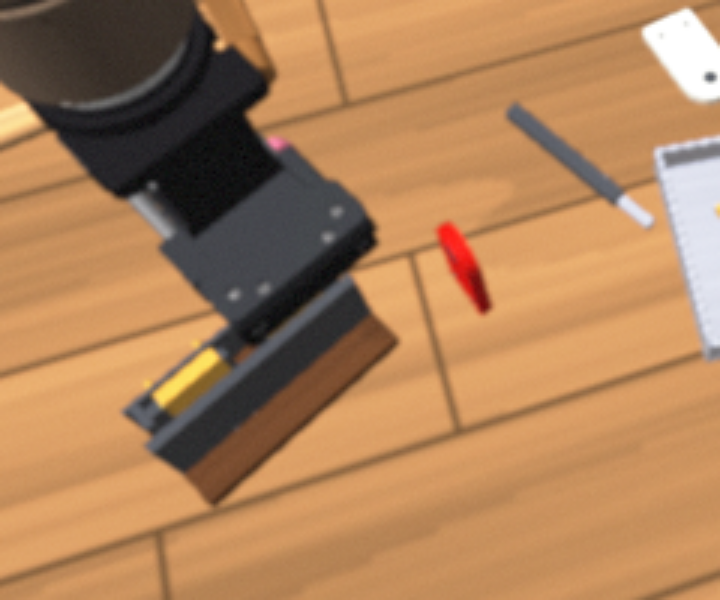

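The tool hangs over the lug, stand undisturbed, decoys clear. I'll descend to TCP z ≈ 0.076, which leaves the fingertips about 6 mm above the cheeks.

Call:
{"fn": "send_rows", "kwargs": {"targets": [[0.0015,0,-0.0073,0,120],[0,0,-0.0073,0,120],[0,0,-0.0073,0,120],[0,0,-0.0073,0,120],[0,0,-0.0073,0,120],[0,0,-0.0073,0,120],[0,0,-0.0073,0,120],[0,0,-0.0073,0,120],[0,0,-0.0073,0,120],[0,0,-0.0073,0,120],[0,0,0,0,120],[0,0,0,0,120]]}}

```text
t: 4.6
position: [0.4522, -0.1866, 0.0754]
tcp_rot: [[0.456, -0.89, -0.001], [-0.89, -0.456, 0.0], [-0.001, 0.001, -1.0]]
force: [0.6, -0.1, -0.0]
width: 0.528
gripper_force: 0.0
```

Call:
{"fn": "send_rows", "kwargs": {"targets": [[0,0,0,0,150],[0,0,0,0,170],[0,0,0,0,180],[0,0,0,0,190],[0,0,0,0,195],[0,0,0,0,200],[0,0,0,0,205],[0,0,0,0,210]], "grip_force": 10}}

```text
t: 5.27
position: [0.4525, -0.1865, 0.076]
tcp_rot: [[0.456, -0.89, 0.0], [-0.89, -0.456, 0.0], [0.0, -0.0, -1.0]]
force: [0.1, -0.1, 0.1]
width: 0.194
gripper_force: 0.0
```

Call:
{"fn": "send_rows", "kwargs": {"targets": [[0,0,0,0,214],[0,0,0,0,218],[0,0,0,0,222],[0,0,0,0,226],[0,0,0,0,230],[0,0,0,0,234],[0,0,0,0,240],[0,0,0,0,255],[0,0,0,0,255],[0,0,0,0,255]]}}

```text
t: 6.1
position: [0.4526, -0.1865, 0.0759]
tcp_rot: [[0.456, -0.89, 0.0], [-0.89, -0.456, 0.0], [0.0, -0.0, -1.0]]
force: [0.8, 1.4, -0.0]
width: 0.115
gripper_force: 10.0
```

Call:
{"fn": "send_rows", "kwargs": {"targets": [[0,0,0,0,255],[0,0,0,0,255],[0,0,0,0,255],[0,0,0,0,255]], "grip_force": 30}}

```text
t: 6.43
position: [0.4526, -0.1865, 0.076]
tcp_rot: [[0.456, -0.89, 0.0], [-0.89, -0.456, 0.0], [0.0, -0.0, -1.0]]
force: [1.4, 1.8, -0.3]
width: 0.115
gripper_force: 30.0
```

Gripped: the opening is 10 mm and side forces are tiny. Now a slow, straight pull.

Call:
{"fn": "send_rows", "kwargs": {"targets": [[0,0,0.002,0,255],[0,0,0.002,0,255],[0,0,0.002,0,255],[0,0,0.002,0,255],[0,0,0.002,0,255],[0,0,0.002,0,255]]}}

```text
t: 6.93
position: [0.4524, -0.1865, 0.0881]
tcp_rot: [[0.455, -0.89, 0.0], [-0.89, -0.455, 0.0], [-0.0, -0.0, -1.0]]
force: [2.1, 0.8, -3.5]
width: 0.111
gripper_force: 30.0
```

```bash
python3 - <<'E'
from h import *
p=grab_frame("scene");cv2.imwrite("pics/pull.png",cv2.resize(p["color"][130:330,110:350,::-1],(720,600)))
E
```

```text
(no output)
```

View pics/pull.png

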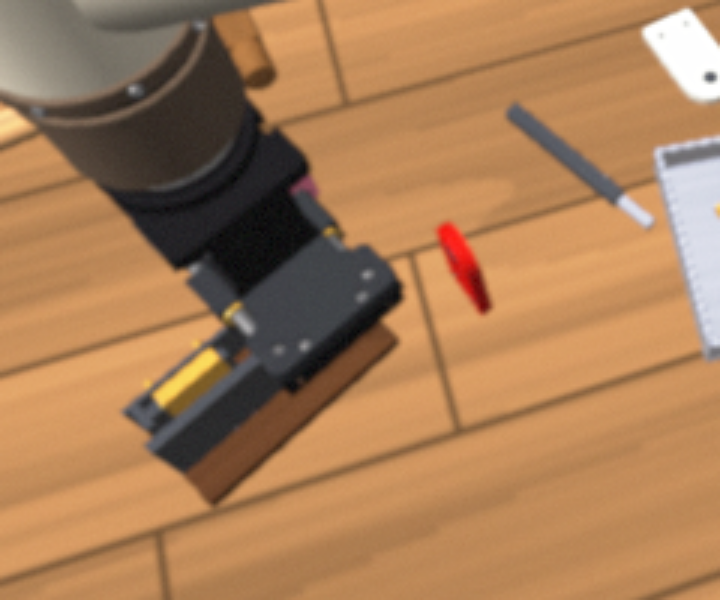

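The stand's corners, at crop (213,503) and (397,341), have not moved. Pulling force is about 3.5 N, so I continue.

Call:
{"fn": "send_rows", "kwargs": {"targets": [[0,0,0.004,0,255],[0,0,0.004,0,255],[0,0,0.004,0,255],[0,0,0.004,0,255],[0,0,0.004,0,255],[0,0,0.004,0,255],[0,0,0.004,0,255],[0,0,0.004,0,255],[0,0,0.004,0,255],[0,0,0.004,0,255],[0,0,0.004,0,255],[0,0,0.004,0,255]]}}

```text
t: 7.98
position: [0.4517, -0.1866, 0.1362]
tcp_rot: [[0.455, -0.89, -0.002], [-0.89, -0.455, -0.0], [-0.001, 0.001, -1.0]]
force: [-0.7, -0.7, -2.2]
width: 0.115
gripper_force: 30.0
```

Call:
{"fn": "send_rows", "kwargs": {"targets": [[0,0,0.006,0,255],[0,0,0.006,0,255],[0,0,0.006,0,255],[0,0,0.006,0,255],[0,0,0.006,0,255],[0,0,0.006,0,255],[0,0,0.006,0,255],[0,0,0.006,0,255],[0,0,0,0,255],[0,0,0,0,255]]}}

```text
t: 8.82
position: [0.4526, -0.1865, 0.1843]
tcp_rot: [[0.455, -0.89, 0.001], [-0.89, -0.455, 0.0], [0.0, -0.001, -1.0]]
force: [0.6, 0.7, -2.4]
width: 0.114
gripper_force: 30.0
```

```bash
python3 - <<'E'
from h import *
P=[grab_frame(n) for n in("scene","top")]
cv2.imwrite("pics/up.png",P[0]["color"][:,:,::-1])
for p in P:
  for o,z in(("lug_mid",.145),("stand",0),("tray",0),("tray_empty",.004),("done_lug",.004)):
    for d in place_of(p,o)[:2]: print(o,round(d["p"],2),np.round(d["pixel"],1),at_z(p,d["pixel"],z).round(3))
# tray corners: outer top rim, bluish-grey mask
p=P[1];h=cv2.cvtColor(p["color"],cv2.COLOR_RGB2HSV);m=cv2.inRange(h,(85,0,90),(140,90,255));k=np.zeros_like(m);k[125:220,190:325]=m[125:220,190:325]
r=cv2.minAreaRect(np.argwhere(cv2.morphologyEx(k,cv2.MORPH_OPEN,np.ones((3,3))))[:,::-1].astype(np.float32));b=cv2.boxPoints(r)
print(r,[at_z(p,c,.028).round(3)[:2] for c in b])
E
```

```text
lug_mid 0.54 [264.5 218.9] [ 0.502 -0.081  0.145]
stand 0.96 [199.8 256.5] [ 0.467 -0.223  0.   ]
tray 0.73 [395.4 206.6] [0.49  0.181 0.   ]
done_lug 0.76 [366.7 210.5] [0.481 0.12  0.004]
done_lug 0.6 [340.2 152.9] [0.328 0.119 0.004]
lug_mid 0.59 [418.7 233.9] [ 0.351 -0.164  0.145]
lug_mid 0.41 [434.3 173.8] [ 0.472 -0.196  0.145]
stand 0.78 [428.8 183.9] [ 0.464 -0.218  0.   ]
tray 0.93 [259.3 173.1] [0.487 0.185 0.   ]
tray 0.42 [431.1 181.8] [ 0.469 -0.223  0.   ]
tray_empty 0.69 [233.3 170. ] [0.493 0.246 0.004]
done_lug 0.87 [281.6 244.5] [0.318 0.129 0.004]
done_lug 0.7 [284.8 174.2] [0.484 0.124 0.004]
((260.6297302246094, 173.89761352539062), (103.81344604492188, 61.22481155395508), 6.709836483001709) [array([0.424, 0.303]), array([0.566, 0.29 ]), array([0.539, 0.049]), array([0.398, 0.064])]
```

View pics/up.png

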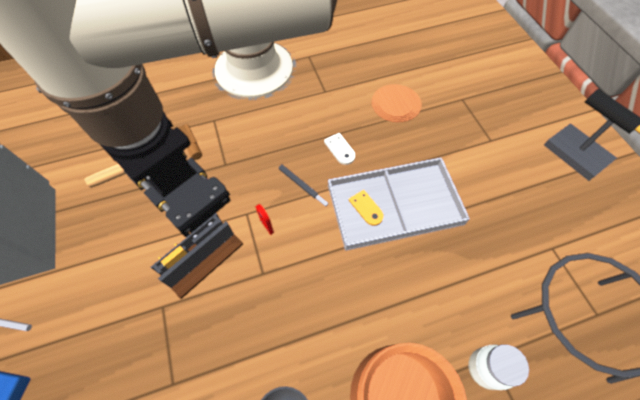

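The lug is free: the force is down to its 2.4 N weight and the stand is unmoved, with the blank still in it. The empty half's centre comes out at about (0.489, 0.238) with tray yaw −6.4°, consistent with the tray's 150 × 250 size. I carry it there with a −33.5° turn.

Call:
{"fn": "send_rows", "kwargs": {"targets": [[0.001,0.01,0,-1,255],[0.002,0.02,0,-1.85,255],[0.002,0.0245,0,-1.85,255],[0.002,0.0245,0,-1.85,255],[0.002,0.0245,0,-1.85,255],[0.002,0.0245,0,-1.85,255],[0.002,0.0245,0,-1.85,255],[0.002,0.0245,0,-1.85,255],[0.002,0.0245,0,-1.85,255],[0.002,0.0245,0,-1.85,255],[0.002,0.0245,0,-1.85,255],[0.002,0.0245,0,-1.85,255]]}}

```text
t: 10.42
position: [0.4754, 0.0897, 0.1841]
tcp_rot: [[0.099, -0.995, 0.0], [-0.995, -0.099, 0.0], [-0.0, -0.0, -1.0]]
force: [1.5, 0.6, -2.9]
width: 0.111
gripper_force: 30.0
```

Call:
{"fn": "send_rows", "kwargs": {"targets": [[0.002,0.0245,0,-1.85,255],[0.002,0.0245,0,-1.85,255],[0.002,0.0245,0,-1.85,255],[0.002,0.0245,0,-1.85,255],[0.002,0.0245,0,-1.85,255],[0.0025,0.018,0,-1.85,255],[0.0025,0.009,0,-1,255],[0,0,0,0,255],[0,0,0,0,255],[0,0,0,0,255]]}}

```text
t: 11.25
position: [0.4901, 0.2372, 0.1837]
tcp_rot: [[-0.111, -0.994, -0.001], [-0.994, 0.111, -0.001], [0.001, 0.001, -1.0]]
force: [-0.3, -0.3, -3.0]
width: 0.111
gripper_force: 30.0
```

```bash
python3 - <<'E'
from h import *
s=sense();print(s["position"],s["joint_positions"],s["width"],s["force"])
im=[]
for n in("scene","top"):
    p=grab_frame(n);im.append(p["color"][:,:,::-1][110:270, (300 if n=="scene" else 170):(500 if n=="scene" else 370)])
    print([np.round(proj(p,(.489,.238,.004)))])
cv2.imwrite("pics/overtray.png",cv2.resize(np.hstack(im),(800,320)))
E
```

```text
[0.49008086 0.23723686 0.18374755] [ 7.48652744e-01  2.88761537e-01 -2.59622173e-01 -1.04292100e-04
 -1.02339649e+00 -8.59439606e-01] 0.11131576531087468 [-0.26936997 -0.27805163 -2.96383734]
[array([420., 197.])]
[array([237., 172.])]
```

View pics/overtray.png

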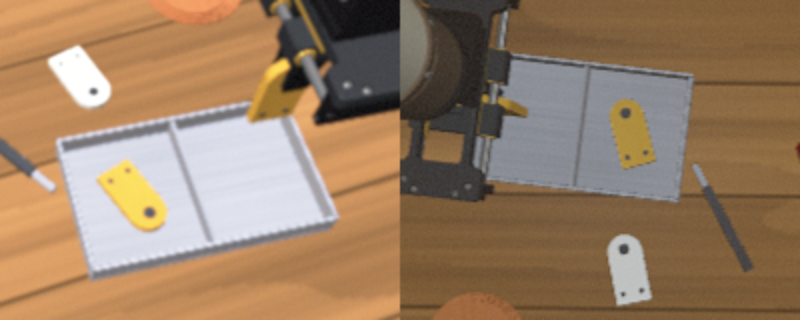

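The lug hangs over the empty half and its predicted spot at scene (420,197) is inside it. Lowering.

Call:
{"fn": "send_rows", "kwargs": {"targets": [[0,0,-0.01,0,255],[0,0,-0.01,0,255],[0,0,-0.01,0,255],[0,0,-0.01,0,255],[0,0,-0.01,0,255],[0,0,-0.01,0,255],[0,0,-0.01,0,255],[0,0,-0.01,0,255],[0,0,-0.01,0,255],[0,0,-0.01,0,255],[0,0,-0.008,0,255],[0,0,-0.004,0,255]]}}

```text
t: 12.35
position: [0.4899, 0.2376, 0.0704]
tcp_rot: [[-0.111, -0.994, -0.002], [-0.994, 0.111, -0.001], [0.001, 0.002, -1.0]]
force: [-0.8, -1.3, -2.8]
width: 0.115
gripper_force: 30.0
```

Call:
{"fn": "send_rows", "kwargs": {"targets": [[0,0,-0.001,0,255],[0,0,-0.001,0,255],[0,0,-0.001,0,255],[0,0,0,0,255],[0,0,0,0,255]]}}

```text
t: 12.77
position: [0.4907, 0.2382, 0.0694]
tcp_rot: [[-0.111, -0.994, 0.001], [-0.994, 0.111, 0.001], [-0.001, -0.001, -1.0]]
force: [0.1, -0.2, -2.0]
width: 0.117
gripper_force: 30.0
```

Call:
{"fn": "send_rows", "kwargs": {"targets": [[0,0,-0.001,0,255],[0,0,-0.001,0,255],[0,0,0,0,255],[0,0,0,0,255]]}}

```text
t: 13.1
position: [0.4908, 0.2382, 0.0679]
tcp_rot: [[-0.11, -0.994, 0.001], [-0.994, 0.11, 0.001], [-0.001, -0.001, -1.0]]
force: [-1.2, -0.0, 4.5]
width: 0.115
gripper_force: 30.0
```

Contact with the tray floor, +4.5 N. Open slowly, then rise.

Call:
{"fn": "send_rows", "kwargs": {"targets": [[0,0,0,0,215],[0,0,0,0,210],[0,0,0,0,200],[0,0,0,0,190],[0,0,0,0,170],[0,0,0,0,140],[0,0,0,0,100],[0,0,0,0,60],[0,0,0,0,20],[0,0,0,0,0],[0,0,0,0,0],[0,0,0,0,0]], "grip_force": 5}}

```text
t: 14.1
position: [0.4904, 0.238, 0.067]
tcp_rot: [[-0.111, -0.994, 0.0], [-0.994, 0.111, 0.0], [-0.0, -0.0, -1.0]]
force: [-0.2, -0.2, -0.6]
width: 0.777
gripper_force: 0.0
```

Call:
{"fn": "send_rows", "kwargs": {"targets": [[0,0,0.003,0,0],[0,0,0.008,0,0],[0,0,0.015,0,0],[0,0,0.02,0,0],[0,0,0.02,0,0],[0,0,0.02,0,0],[0,0,0.02,0,0],[-0.01,0,0.02,0,0],[-0.01,0,0.02,0,0],[0,0,0,0,0],[0,0,0,0,0],[0,0,0,0,0]]}}

```text
t: 15.1
position: [0.4702, 0.2378, 0.2129]
tcp_rot: [[-0.111, -0.994, -0.0], [-0.994, 0.111, 0.0], [-0.0, 0.0, -1.0]]
force: [-0.8, -0.3, -0.4]
width: 0.999
gripper_force: 0.0
```

```bash
python3 - <<'E'
from h import *
s=sense();print(s["t"],s["position"],s["width"],s["force"])
im=grab_frame("scene")["color"][:,:,::-1]
cv2.imwrite("pics/end.png",cv2.resize(im[130:310,140:500],(800,400)))
E
```

```text
15.1 [0.47015549 0.23781676 0.21290683] 0.9988794032660745 [-0.75406911 -0.25506979 -0.35639164]
```

View pics/end.png

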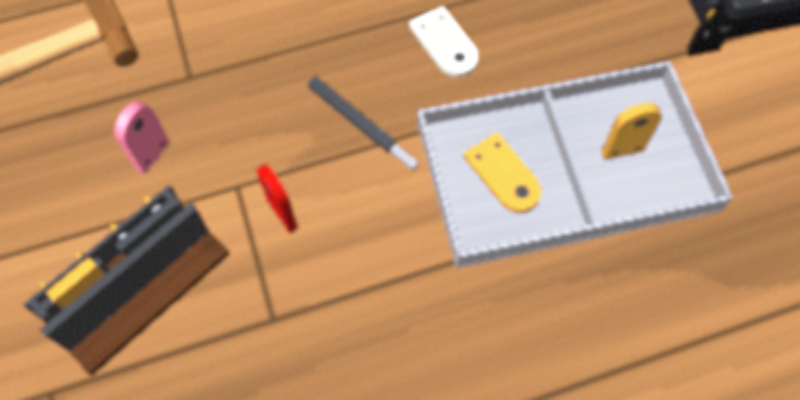

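The lug stands upright near the middle of the empty half at picture (632,130). The stand and blank are in place, the finished lug is in its own half, and the gripper is clear.

```bash
python3 -c "from station import *;print(sign_off())"
```

```text
the job is handed in; nothing more can be done
None
```

The job is handed in: the pot lug stands upright in the tray's empty half, the stand is where it was with the blank still in it, and the other lug was not disturbed; `sign_off()` returned no verdict.

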